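# Brake the curing turntable with its locking pin and lock it

## Task

Lock the running turntable: take the red-knobbed pin from its socket, stand it in the slot of the fork and press its tip lightly on the turning face so that the table slows to a creep, and when the table's hole creeps under the slot let the pin drop in, push it fully home and let go. Never let the pin fall into the hole while the table still runs fast, never press hard on the table, and touch the table and its mould with nothing but the pin. Leave the things around it where they are.

Things in the scene. Friction and masses are not known exactly. Their poses are not given: they have to be found in the camera images.
- pin: steel locking pin with a red knob, 100 mm long; origin at the centre of its tip (lower end), z up along the pin. Shank 10 mm diameter, 54 mm long, tip nearly square; collar 26 mm diameter from 54 to 60 mm; ribbed red knob 22 to 24 mm diameter from 60 to 100 mm. 40 to 60 g. Starts upright in the socket tube, tip down, its collar on the tube's rim
- pin_knob (a point): middle of the pin's red knob, on the pin's axis, 80 mm above its tip: take it here from above
- machine: fixed green bed of the curing turntable, about 215 x 235 mm; origin on the bench under the turntable's axis, z up. At its -y side a grey fork reaches over and under the rim of the table. At x = -60, y = -118 mm stands the grey socket tube for the pin, 28 mm outside, 15 mm bore, rim 116 mm above the bench
- slot (a point): centre of the slot in the fork's upper jaw, at the jaw's top face, 116 mm above the bench; axes as the machine's: x along the table's motion, +y to its axis. The jaw is 46 x 46 x 14 mm, the slot 13 mm wide in x, 22 mm long in y, right through. The table's face is 26 mm below this point; a lower jaw has a wider slot. Pin fully home: collar on the upper jaw, tip 54 mm below this point
- hole (a point): centre of the one hole through the turntable, at the table's face, ringed with brass and marked with two short red lines; 13 mm wide, 88 mm from the axis; it goes round with the table and passes exactly under the slot
- face (a point): centre of the turntable's upper face, on its axis, 90 mm above the bench when not pressed; z up. Aluminium disc, 216 mm diameter, 10 mm thick, with a blue mould on its middle. It floats on its clutch spring: pressed, it sinks about 0.8 mm per newton, at most 10 mm, and comes up again when freed
- turntable (a joint): angle of the table, rad, counter-clockwise from above, growing without bound; the hole is under the slot at multiples of 2 pi. A slip clutch always drives it with 0.14 N m; free, it runs at 1.6 rad/s. Pin pressure brakes it in proportion: 2.2 to 3.3 N at the slot, depending on friction, hold it still, half of that halves its speed; freed, it regains full speed in about 0.6 s
- mould: blue mould block 60 x 85 x 24 mm fixed on the middle of the turntable, origin under its centre
- mixing_cup: bystander: clear mixing cup, 68 mm diameter, 85 mm high, origin under its centre
- masking_tape: bystander: roll of masking tape lying flat, 104 mm diameter, 25 mm high, origin under its centre
- casting: bystander: red cast knob, 55 mm diameter, 44 mm high, origin under its centre
- syringe: bystander: syringe with a blue plunger lying on the bench, 36 x 128 x 24 mm, long along its y, origin under its centre

How it is judged:
By the outcome, as a careful person would: the job done as asked, in the order asked, and still so for the second after the job is handed in, with the robot touching nothing.
It also fails if it takes over 61 s, if anything falls off the work surface, if the arm or the gripper's body presses on something with over 40 N, if the wrist force passes 120 N, or if a joint passes its speed limit or range.

## Robot

A 6-joint arm with a two-finger parallel gripper is mounted at the origin on a cart in front of the work surface, level with it; the furniture and walls round the work are solid. World frame = base frame: x ahead of the robot, y to its left, z up, the work surface at z = 0. Lengths are in m, angles in rad, forces in N, time in s.
With the tool pointing down it reaches from about 0.375 to 0.925 m from the base axis. Payload 5.7 kg.
Tool frame: the origin (TCP) lies midway between the tips of the shut fingers; the grasp point (between the pads) lies 19 mm behind it; z points along the fingers, y is the line along which they close (so a half turn about z gives the same grasp; the last joint's range is limited). The gripper opens to 88 mm and grips with 3 to 60 N. Pads are 20 mm wide; open, the fingers measure 115 mm over their backs; the gripper's body (75 mm by 178 mm) begins 61 mm behind the grasp point.
Start: joints at [-0.115, 0.359, 1.51, -0, 1.272, -0.115], TCP at [0.6, -0, 0.223] pointing down, gripper open.
Joint ranges: [-2.97, 2.97], [-1.01, 2.36], [0.21, 2.38], [-0.96, 4.11], [0.2, 2.71], [-2.98, 2.98]. Speed limits (rad/s): [2.39, 2.39, 3.14, 3.14, 3.14, 3.14].

## Interface

Orientations are given as a unit quaternion [x, y, z, w].
In Python, from bench import move_ptp, servo_line, goto_joints, move_gripper, sleep, inverse_kinematics, capture, PlanningError, close_job, spot_in, silhouettes, current_clock, current_joint_pos, current_qvel, current_joint_torque, current_position, current_orientation, current_force, current_torque, current_finger_gap, current_grip_force gives the robot as it stands. Calls block until the motion is done:
- move_ptp(position, orientation): joint-space move of the TCP to a pose.
- servo_line(position, orientation=None, rate=0.15, contact_N=None): straight line of the TCP; orientation=None keeps the orientation; rate is the mean speed in m/s. With contact_N (N) it stops when the force on the tool has changed by that much, and returns True; else False.
- goto_joints(angles): joint-space move.
- move_gripper(opening): finger opening in m; the grip force is fixed at half the most; returns when the fingers have stopped.
- sleep(seconds).
- inverse_kinematics(position, orientation): joint angles nearest the present ones, or None.
- capture(name): name is "scene" or "side" or "wrist"; returns a dict with "image" (384x512x3 uint8, blue, green, red), "range_z" (384x512 float32, m along the optical axis (not along the pixel's ray), 0 where there is no reading), "intrinsics" (3x3 intrinsics, pixels), "R" (3x3) and "t" (3): a world point X has camera coordinates R X + t. Camera axes: x right, y down, z forward; pixel columns grow to the right and rows downward; lengths in m; the calibration is good to about 2 mm. A picture is of the moment at which its call begins.
A pose or a line that the arm cannot do raises PlanningError and nothing moves.
- close_job(): hands the job in; it is judged then, once.
Trained networks look in the newest picture that a camera, given by its name, has taken for a name from the list of things; names that differ only in an ending like _2 or _b are one class to them, and where a whole thing is asked for, a point or a joint stands for the part that bears it (a point fixed in the world has none). Each returns a list of dicts, best first, with "conf" (0 to 1); they miss things now and then, are a little off and sometimes report something else, mostly with a low value. They report only what shows in the picture. A call takes as long as a camera call.
- spot_in(camera, query): "xy" ([column, row] in pixels, amid what is visible of it).
- silhouettes(camera, query): "region" (384x512 bool, what is visible of it) and "xy" ([column, row] in pixels, amid what is visible of it).
Readings, each from a call of its own:
- current_clock(): time.
- current_joint_pos(): joint angles.
- current_qvel(): joint speeds.
- current_joint_torque(): joint torques, N m.
- current_position(): TCP position.
- current_orientation(): TCP orientation.
- current_force(): force on the tool from outside, world axes, zero at the start.
- current_torque(): the same for the moment, N m.
- current_finger_gap(): finger opening in m.
- current_grip_force(): force on a finger pad.
Only numpy, scipy, OpenCV 4.12 (cv2) and the standard library are available. Lean on these libraries where they do the work, as an engineer would, in place of code of your own. Each camera call takes 0.05 s, during which the arm holds its last target. There are 200 camera calls.

## Working session

There is one attempt and no reset: what is moved stays moved. The work goes in short steps, each a Python script; the robot and the scene stay as the last script left them, time stands still between calls to the robot, and variables do not carry over. Pictures are saved under pics/ and viewed, at most 10 in all, crops included, and the job is handed in when it is done.

```bash
mkdir -p pics; cat > h.py <<'E'
import numpy as np, cv2
from bench import *
def px2w(c,uv,z=None,d=None):
    K,R,t=c["intrinsics"],c["R"],c["t"]
    r=np.linalg.inv(K)@np.array([uv[0],uv[1],1.0]); o=-R.T@t; w=R.T@r
    if d is not None: return o+w*d
    return o+w*(z-o[2])/w[2]
def w2px(c,X):
    p=c["intrinsics"]@(c["R"]@np.asarray(X)+c["t"]); return p[:2]/p[2]
def cloud(c,m):
    v,u=np.nonzero(m&(c["range_z"]>0)); d=c["range_z"][v,u]
    r=np.linalg.inv(c["intrinsics"])@np.vstack([u,v,np.ones(len(u))])
    return (c["R"].T@(r*d-c["t"][:,None])).T
E
cat > a.py <<'E'
from h import *
ims=[]
print(current_clock(),current_orientation())
for n in ["scene","side"]:
    c=capture(n); ims.append(c["image"])
    for q in ["pin","pin_knob","slot","hole","face","machine","mould"]:
        s=spot_in(n,q)[:1]
        print(n,q,[(np.round(x["xy"]),round(x["conf"],2),np.round(px2w(c,x["xy"],d=c["range_z"][int(x["xy"][1]),int(x["xy"][0])]),4)) for x in s])
    print(-c["R"].T@c["t"])
    for q in ["pin","face","mould"]:
        s=silhouettes(n,q)
        if s:
            p=cloud(c,s[0]["region"]); print(q,len(p),np.round(np.percentile(p,[2,50,98],axis=0),4).tolist())
    np.savez(n+".npz",**{k:c[k] for k in c})
cv2.imwrite("pics/a1.png",ims[0]);cv2.imwrite("pics/a2.png",ims[1])
print(current_clock())
E
python3 a.py
```

```text
0.0 [ 7.07104691e-01  7.07108319e-01 -5.54305066e-04 -6.88370098e-04]
scene pin [(array([249., 227.]), 0.57, array([ 0.4525, -0.1175,  0.1539]))]
scene pin_knob [(array([252., 229.]), 0.5, array([ 0.459 , -0.115 ,  0.1458]))]
scene slot [(array([274., 237.]), 0.97, array([ 0.5099, -0.1072,  0.1151]))]
scene hole [(array([281., 212.]), 0.68, array([ 0.5322, -0.0191,  0.1169]))]
scene face [(array([279., 212.]), 0.93, array([ 0.5275, -0.0136,  0.1149]))]
scene machine [(array([276., 236.]), 0.68, array([ 0.515 , -0.1064,  0.1152]))]
scene mould [(array([278., 205.]), 0.91, array([0.5281, 0.0157, 0.1134]))]
[ 0.44173014 -0.98021174  0.86722658]
pin 269 [[0.4697, 0.2034, 0.0007], [0.5105, 0.2478, 0.0219], [0.5589, 0.2624, 0.0288]]
face 3248 [[0.4265, -0.0929, 0.0818], [0.5345, 0.0018, 0.0912], [0.624, 0.108, 0.1157]]
mould 596 [[0.4931, -0.0351, 0.0955], [0.5291, -0.0048, 0.1122], [0.5629, 0.0471, 0.1164]]
side pin [(array([290., 219.]), 0.63, array([ 0.4486, -0.1115,  0.1425]))]
side pin_knob [(array([288., 216.]), 0.54, array([ 0.4488, -0.0993,  0.1466]))]
side slot [(array([284., 238.]), 0.72, array([ 0.491 , -0.0286,  0.0507]))]
side hole [(array([278., 213.]), 0.87, array([0.4952, 0.0076, 0.1069]))]
side face [(array([278., 216.]), 0.8, array([0.4959, 0.0096, 0.0991]))]
side machine []
side mould [(array([281., 207.]), 0.63, array([0.5175, 0.0262, 0.1137]))]
[-0.22939076 -1.0110585   0.60179478]
pin 184 [[0.4447, -0.1152, 0.1177], [0.4513, -0.1101, 0.1426], [0.4661, -0.0941, 0.164]]
face 1564 [[0.4205, -0.0918, 0.0269], [0.4949, 0.0074, 0.091], [0.6784, 0.1165, 0.1148]]
mould 367 [[0.4657, -0.0979, 0.0909], [0.5082, 0.0126, 0.111], [0.569, 0.0647, 0.1593]]
1.1
```

```bash
python3 -c "
import cv2;a=cv2.imread('pics/a1.png')[120:320,170:400];cv2.imwrite('pics/b1.png',cv2.resize(a,None,fx=3,fy=3,interpolation=2))"
```

```text
(no output)
```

View pics/b1.png

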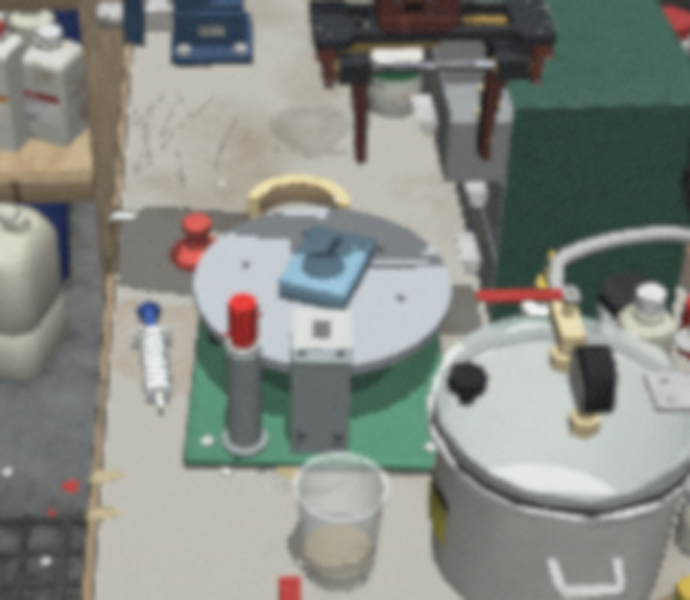

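```bash
cat > b.py <<'E'
from h import *
q=[0.70710678,0.70710678,0,0]
s=np.load("scene.npz"); P=cloud(s,np.ones((384,512),bool))
m=(P[:,0]>.35)&(P[:,0]<.75)&(P[:,1]>-.35)&(P[:,1]<.15)
for x0 in np.arange(.35,.75,.05):
    print(round(x0,2),[round(float(max(P[m&(abs(P[:,0]-x0-.025)<.025)&(abs(P[:,1]-y0-.025)<.025)][:,2],default=0)),2) for y0 in np.arange(-.35,.15,.05)])
move_ptp([0.49,-0.09,0.33],q)
for i in range(2):
    c=capture("wrist"); np.savez(f"w{i}.npz",**c); t=current_clock()
    print(t,-c["R"].T@c["t"])
    for k in ["pin_knob","slot","hole","face"]:
        for x in spot_in("wrist",k)[:1]:
            d=c["range_z"][int(x["xy"][1]),int(x["xy"][0])]
            print(k,np.round(x["xy"]),round(x["conf"],2),np.round(px2w(c,x["xy"],d=d),4))
cv2.imwrite("pics/w1.png",c["image"]);print(current_clock())
E
python3 b.py
```

```text
0.35 [0.03, 0.01, 0.01, 0.01, 0.01, 0.01, 0.63, 0.03, 0.03, 0.01]
0.4 [0.04, 0.0, 0.0, 0.0, 0.16, 0.16, 0.63, 0.1, 0.09, 0.04]
0.45 [0.1, 0.0, 0.09, 0.09, 0.16, 0.62, 0.63, 0.11, 0.09, 0.09]
0.5 [0.0, 0.09, 0.09, 0.09, 0.12, 0.63, 0.63, 0.35, 0.11, 0.09]
0.55 [0.01, 0.16, 0.18, 0.16, 0.02, 0.63, 0.56, 0.54, 0.1, 0.09]
0.6 [0.15, 0.16, 0.18, 0.22, 0.16, 0.63, 0.62, 0.4, 0.23, 0.23]
0.65 [0.16, 0.22, 0.22, 0.22, 0.21, 0.0, 0.35, 0.35, 0.24, 0.16]
0.7 [0.16, 0.16, 0.16, 0.16, 0.21, 0.2, 0.12, 0.24, 0.24, 0.24]
1.8917 [ 0.49047174 -0.01834627  0.49153113]
pin_knob [229. 184.] 0.66 [ 0.4585 -0.0968  0.1628]
slot [285.  88.] 0.92 [0.5213 0.0039 0.1137]
hole [286.  75.] 0.79 [0.5217 0.018  0.1122]
2.1417 [ 0.49070847 -0.01798314  0.49076381]
pin_knob [231. 183.] 0.74 [ 0.4606 -0.0959  0.1618]
slot [289.  89.] 0.64 [0.5248 0.0039 0.113 ]
hole [288.  74.] 0.6 [0.5239 0.0192 0.1128]
face [290.  77.] 0.9 [0.5259 0.0168 0.1128]
2.3417
```

View pics/w1.png

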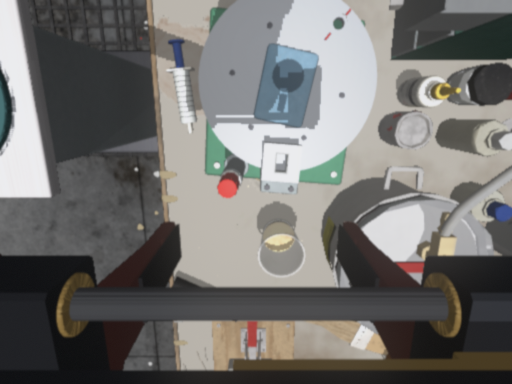

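```bash
cat > c.py <<'E'
from h import *
from scipy.optimize import least_squares
c=dict(np.load("w1.npz")); im=c["image"].astype(int)
b,g,r=im[...,0],im[...,1],im[...,2]
red=(r>130)&(g<70)&(b<70); red[:150]=0; red[215:]=0; red[:,:200]=0; red[:,260:]=0
v,u=np.nonzero(red); P=cloud(c,red); top=P[P[:,2]>.157]; print("red",u.mean(),v.mean(),u.min(),u.max(),v.min(),v.max(),"top3d",top.mean(0),len(top))
# disc: points at z~.09
A=cloud(c,np.ones((384,512),bool)); d=A[(abs(A[:,2]-.09)<.006)&(np.hypot(A[:,0]-.525,A[:,1]-.01)<.125)]
h=cv2.convexHull(d[:,:2].astype(np.float32)*1000)[:,0]
(x,y),rr=cv2.minEnclosingCircle(h); 
f=least_squares(lambda p:np.hypot(h[:,0]-p[0],h[:,1]-p[1])-108,[x,y],loss="soft_l1"); print("disc",x,y,rr,f.x,np.median(d[:,2]))
j=A[(abs(A[:,2]-.115)<.006)&(np.hypot(A[:,0]-.52,A[:,1]+.075)<.045)]
print("jaw",cv2.minAreaRect((j[:,:2]*1000).astype(np.float32)),np.median(j[:,2]))
crop=c["image"][120:210,190:320]; cv2.imwrite("pics/c1.png",cv2.resize(crop,None,fx=6,fy=6,interpolation=cv2.INTER_CUBIC))
E
python3 c.py
```

```text
red 229.91666666666666 180.83333333333334 222 236 179 185 top3d [ 0.45937306 -0.09376185  0.16054035] 12
disc 520.6317749023438 3.4935598373413086 116.84745025634766 [524.8095938   11.22230504] 0.0898518418110586
jaw ((518.1972045898438, -74.5810546875), (89.260986328125, 46.08501052856445), 85.50550079345703) 0.11568633344924553
```

View pics/c1.png

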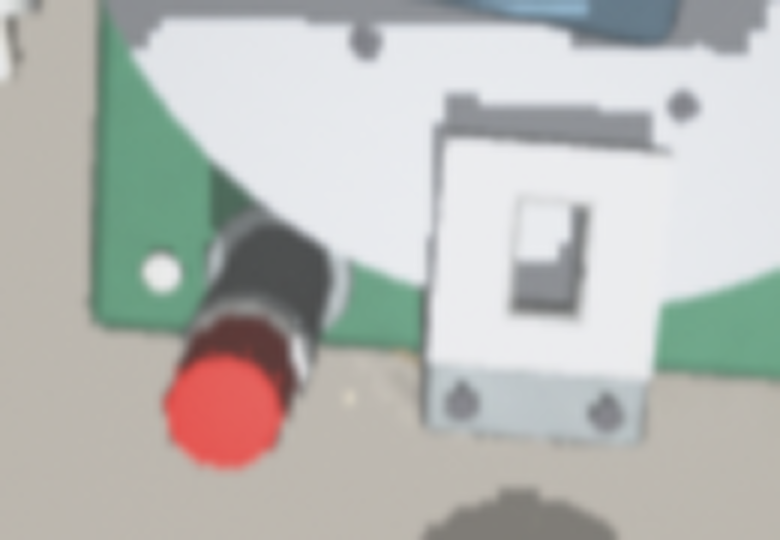

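```bash
python3 - <<'E'
from h import *
c=dict(np.load("w1.npz"))
def f(u,v):return (190+(u+.5)/6-.5,120+(v+.5)/6-.5)
k=px2w(c,f(225,411),z=.162);s=px2w(c,f(549,258),z=.116)
print(k,s,k-s,np.degrees(np.arctan2(*(k-s)[[1,0]])-np.arctan2(-30,-60)))
for p in [(441,136),(674,155),(652,380),(428,366)]: print(px2w(c,f(*p),z=.116)[:2])
hh=px2w(c,(338,23),z=.09); print(hh, hh[:2]-[.5245,.0112])
E
```

```text
[ 0.45624544 -0.10149109  0.162     ] [ 0.51754373 -0.08123708  0.116     ] [-0.06129829 -0.02025402  0.046     ] -8.280602827088343
[ 0.49564343 -0.05686034]
[ 0.54196091 -0.06053663]
[ 0.53917676 -0.10645927]
[ 0.49322656 -0.10359658]
[0.5819615  0.07753107 0.09      ] [0.0574615  0.06633107]
```

```bash
python3 - <<'E'
from h import *
s=dict(np.load("scene.npz"));d=dict(np.load("side.npz"));w=dict(np.load("w1.npz"))
o=[]
for n,c,uv in [("s",s,(262,232)),("d",d,(290,225))]:
    cr=c["image"][uv[1]-35:uv[1]+30,uv[0]-45:uv[0]+45]; o.append(cv2.resize(cr,None,fx=8,fy=8,interpolation=cv2.INTER_CUBIC)[:,:])
o=[cv2.resize(x,(720//2*2,520)) for x in o]
im=np.vstack([cv2.resize(x,(415,300)) for x in o]); cv2.imwrite("pics/d1.png",im)
# flange & camera info
print(w["R"].round(3).tolist(),w["intrinsics"].tolist())
f=lambda u,v:(190+(u+.5)/6-.5,120+(v+.5)/6-.5)
M=np.array([.5175,-.0812])
print("flange",px2w(w,f(278,275),z=.008))
for c in (s,d): print("knob",w2px(c,[.456,-.1015,.162]),"slot",w2px(c,[.5175,-.0812,.116]),"disc",w2px(c,[.5245,.0112,.09]))
E
```

```text
[[1.0, 0.001, -0.002], [0.002, -0.965, 0.261], [-0.001, -0.261, -0.965]] [[312.7063173496975, 0.0, 258.4180215489139], [0.0, 312.7063173496975, 192.84837148998312], [0.0, 0.0, 1.0]]
flange [ 0.4548111  -0.10404987  0.008     ]
knob [250.43683702 219.7693105 ] slot [276.63170583 228.99169895] disc [276.70419236 213.39704797]
knob [290.7657548  209.58303215] slot [304.75465743 219.460086  ] disc [285.65960461 216.62366304]
```

View pics/d1.png

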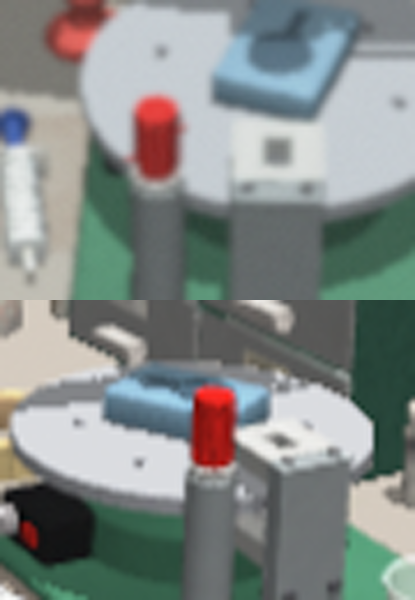

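```bash
python3 - <<'E'
from h import *
from scipy.optimize import least_squares
C=[dict(np.load(n+".npz")) for n in("scene","side","w1")]
f=lambda u,v:(190+(u+.5)/6-.5,120+(v+.5)/6-.5)
g=lambda u,v,a,b:(a+(u+.5)/4.611-.5,b+(v+.5)/4.611-.5)
K=[g(156,103,217,197),g(215,92,245,190),f(225,411)]
S=[g(278,151,217,197),g(282,140,245,190),f(549,258)]
def res(p):
    x,y,a=p[:3]; c,s=np.cos(a),np.sin(a); T=lambda X:np.array([x+c*X[0]-s*X[1],y+s*X[0]+c*X[1],X[2]])
    r=[]
    for i,cm in enumerate(C):
        o=p[5+3*i:8+3*i]
        px=lambda X:w2px(cm,T(X)+o)
        r+=list((px([p[3]-.06,p[4]-.118,.162])-K[i])/.4)+list((px([0,-.088,.116])-S[i])/.4)
        if i==2:
            r+=list((T([0,0,.09])+o-[.5248,.0112,.09])[:2]/.002)
            for q,(jx,jy) in zip([(441,136),(674,155),(652,380),(428,366)],[(-.023,-.065),(.023,-.065),(.023,-.111),(-.023,-.111)]):
                r+=list((px([jx,jy,.116])-f(*q))/.6)
        r+=list(o/.002)
    r+=list(p[3:5]/.0015)
    return np.array(r)
z=least_squares(res,np.r_[.523,.01,-.06,np.zeros(11)],loss="soft_l1");p=z.x
print(p.round(4)*[1]*1 if 0 else p.round(4)); c,s=np.cos(p[2]),np.sin(p[2])
R=np.array([[c,-s],[s,c]]);print("slot",p[:2]+R@[0,-.088],"pin",p[:2]+R@[p[3]-.06,p[4]-.118]); print(res(p).round(1).tolist())
E
```

```text
[ 5.243e-01  5.700e-03 -7.220e-02  1.000e-04  5.800e-03 -2.000e-04
  3.000e-04  6.000e-04  6.000e-04 -8.000e-04 -3.000e-04 -4.000e-04
  4.000e-04  2.000e-04]
slot [ 0.51798876 -0.08202913] pin [ 0.45651872 -0.10181578]
[0.3, 1.5, -0.3, -1.0, -0.1, 0.2, 0.3, 0.4, 0.5, -0.8, -0.7, 0.3, -0.4, -0.2, -0.3, -0.1, 0.1, 0.8, -0.4, -2.5, 1.0, 0.2, 0.4, -0.3, -0.3, -0.3, -0.3, -0.9, -0.2, 0.2, 0.1, 0.1, 3.9]
```

```bash
cat >> h.py <<'E'
from scipy.spatial.transform import Rotation as Ro
A0=-0.07
def Q(a): return (Ro.from_euler("z",a)*Ro.from_quat([0.70710678,0.70710678,0,0])).as_quat()
def st(l=""): print(l,round(current_clock(),2),np.round(current_position(),4),"F",np.round(current_force(),2),"gap",round(current_finger_gap(),4),"grip",round(current_grip_force(),1),flush=True)
E
python3 - <<'E'
from h import *
x,y=.4565,-.1018
move_gripper(.05)
move_ptp([x,y,.185],Q(A0+np.pi/2)); st()
print(servo_line([x,y,.126],rate=.08,contact_N=4)); st()
move_gripper(.0); st("y grip")
c=capture("scene"); cv2.imwrite("pics/e1.png",cv2.resize(c["image"][150:270,190:350],None,fx=4,fy=4,interpolation=cv2.INTER_CUBIC))
E
```

```text
4.47 [ 0.4569 -0.1019  0.1853] F [-0.89 -0.31  0.84] gap 0.0501 grip 0.0
False
 5.37 [ 0.4569 -0.1019  0.1263] F [-0.65 -0.22  0.51] gap 0.0497 grip 0.0
y grip 5.92 [ 0.4566 -0.1019  0.1262] F [-1.07 -0.2   2.  ] gap 0.0217 grip 30.0
```

View pics/e1.png

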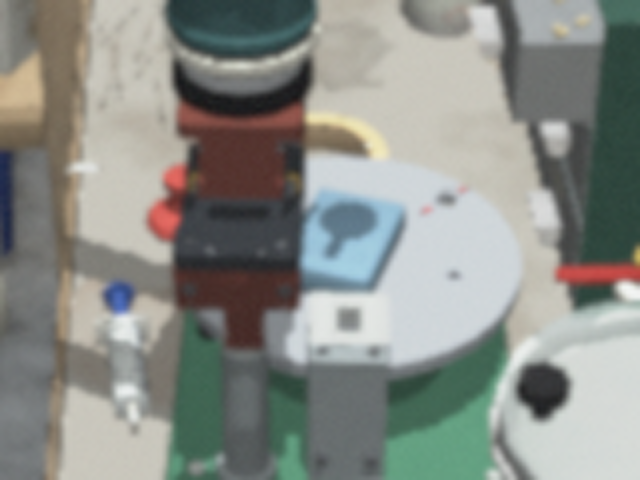

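```bash
python3 - <<'E'
from h import *
x,y=.4565,-.1018
move_gripper(.05)
move_ptp([x,y,.126],Q(A0)); st()
move_gripper(.0); st("x grip")
F=current_force()
print(servo_line([x,y,.19],rate=.08)); st("lifted")
servo_line([.518,-.082,.19],rate=.1); sleep(.2); st("over slot")
o=[]
for n in("scene","side"):
    c=capture(n); np.savez("f_"+n+".npz",**c)
    u,v=map(int,w2px(c,[.518,-.082,.125]))
    o.append(cv2.resize(c["image"][v-22:v+22,u-32:u+32],None,fx=6,fy=6,interpolation=cv2.INTER_CUBIC)); print(n,u-32,v-22)
c=capture("wrist"); np.savez("f_wrist.npz",**c)
u,v=map(int,w2px(c,[.518,-.082,.125])); print("w",u-40,v-45)
o.append(cv2.resize(c["image"][v-45:v+43,u-40:u+24],None,fx=6,fy=6,interpolation=cv2.INTER_CUBIC))
cv2.imwrite("pics/f1.png",np.hstack([np.vstack(o[:2]),o[2]])); print(current_clock())
E
```

```text
8.01 [ 0.4565 -0.1018  0.126 ] F [ 0.04  0.38 -0.04] gap 0.0499 grip 0.0
x grip 8.57 [ 0.4565 -0.1018  0.126 ] F [-0.45  0.08 -0.26] gap 0.0214 grip 30.0
False
lifted 9.52 [ 0.4561 -0.1016  0.1896] F [-0.29 -0.48  0.37] gap 0.0216 grip 30.0
over slot 10.52 [ 0.5174 -0.0821  0.19  ] F [-0.2   0.    0.07] gap 0.0216 grip 30.0
scene 244 204
side 273 194
w 218 160
10.6667
```

View pics/f1.png

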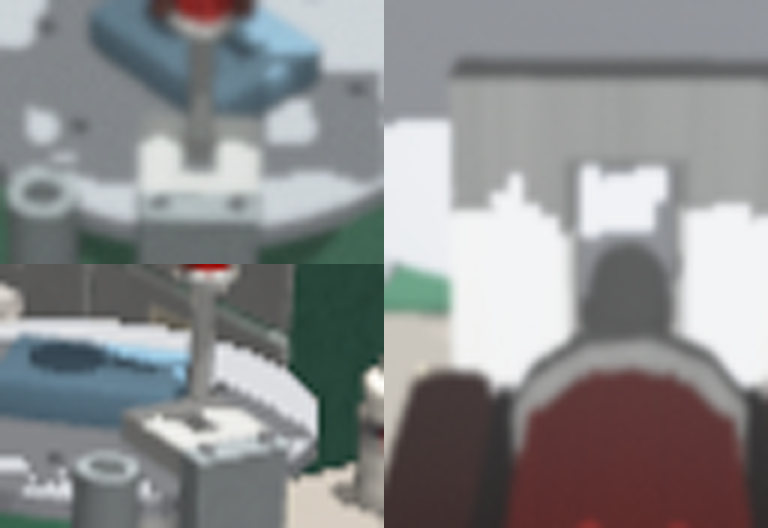

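```bash
python3 - <<'E'
from h import *
a=-.072;R=np.array([[np.cos(a),-np.sin(a)],[np.sin(a),np.cos(a)]])
S=np.array([.518,-.082]);T=np.array([.5174,-.0821])
w=lambda b,d,z:np.r_[b+R@np.array(d),z]
c=dict(np.load("f_wrist.npz"))
def pr(n,c,X,ou,ov,px=0,py=0):
    p=w2px(c,X); print(n,((p-[ou,ov]+.5)*6-.5+[px,py]).round(0))
for n,X in [("slot far",w(S,[0,.011],.116)),("slot L",w(S,[-.0065,.005],.116)),("slot R",w(S,[.0065,.005],.116)),("jaw far",w(S,[0,.023],.116)),("jaw L",w(S,[-.023,0],.116)),("tip far",w(T,[0,.005],.126)),("tip L",w(T,[-.005,0],.126)),("tip R",w(T,[.005,0],.126)),("collar far",w(T,[0,.013],.18)),("collar L",w(T,[-.013,0],.18)),("collar R",w(T,[.013,0],.18))]: pr(n,c,X,218,160,384)
for n,ou,ov,py in [("scene",244,204,0),("side",273,194,264)]:
    c=dict(np.load("f_"+n+".npz"))
    for m,X in [("tip",w(T,[0,0],.126)),("collar",w(T,[0,0],.18)),("slot",w(S,[0,0],.116))]+[(str(q),w(S,q,.116)) for q in[(-.023,-.023),(.023,-.023),(-.023,.023)]]: pr(n+m,c,X,ou,ov,0,py)
E
```

```text
slot far [630. 172.]
slot L [580. 216.]
slot R [680. 217.]
jaw far [630.  81.]
jaw L [455. 253.]
tip far [625. 239.]
tip L [586. 277.]
tip R [665. 277.]
collar far [624. 317.]
collar L [492. 442.]
collar R [756. 443.]
scenetip [199. 134.]
scenecollar [201.  24.]
sceneslot [200. 154.]
scene(-0.023, -0.023) [140. 191.]
scene(0.023, -0.023) [259. 193.]
scene(-0.023, 0.023) [142. 115.]
sidetip [195. 398.]
sidecollar [202. 279.]
sideslot [195. 420.]
side(-0.023, -0.023) [180. 448.]
side(0.023, -0.023) [270. 429.]
side(-0.023, 0.023) [121. 410.]
```

```bash
cat > p.py <<'E'
from h import *
y=np.array([-np.sin(A0),np.cos(A0)]); x=np.array([np.cos(A0),np.sin(A0)])
p=np.array([.5180,-.0818])+0*y
st("start")
print(servo_line([*p,.168],rate=.05,contact_N=2.5)); st("in")
if current_position()[2]<.17:
    r=[]
    for s in(1,-1):
        print(servo_line([*(p+s*.009*y),.168],rate=.012,contact_N=1.3)); st()
        r.append(current_position()[:2]@y); servo_line([*p,.168],rate=.04)
    print(r,p@y,np.mean(r)-p@y)
E
python3 p.py
```

```text
start 10.67 [ 0.5177 -0.0821  0.1901] F [-0.66 -0.46 -0.34] gap 0.0218 grip 30.0
False
in 11.26 [ 0.5179 -0.0818  0.1677] F [ 1.08 -0.82 -0.02] gap 0.0216 grip 30.0
True
 11.84 [ 0.5184 -0.0752  0.1679] F [ 0.85 -1.4   0.36] gap 0.0216 grip 30.0
True
 12.75 [ 0.5172 -0.0882  0.1676] F [0.31 0.35 0.08] gap 0.0219 grip 30.0
[np.float64(-0.038735358916086524), np.float64(-0.05185296627728698)] -0.04536927689987629 7.51143031895371e-05
```

```bash
cat >> h.py <<'E'
AX=np.array([.5242,.0060]); SD=-np.pi/2+A0; PX,PY=.5180,-.0818
def detect(c,z=.09):
    K,R,t=c["intrinsics"],c["R"],c["t"]
    v,u=np.mgrid[0:384,0:512]; r=np.stack([u,v,np.ones_like(u)],-1)@np.linalg.inv(K).T@R
    o=-R.T@t; X=o+r*((z-o[2])/r[...,2])[...,None]-np.r_[AX,z]
    rad=np.hypot(X[...,0],X[...,1]); i=c["image"].astype(int)
    m=(rad>.068)&(rad<.107)&(i[...,2]-np.maximum(i[...,0],i[...,1])>35)&(np.abs(c["range_z"]*1-(z-o[2])/r[...,2])<.012)
    if m.sum()<2: return None
    a=np.exp(1j*(np.arctan2(X[m][:,1],X[m][:,0])-SD)); 
    if abs(a.mean())<.97: return None
    return float(np.angle(a.mean())%(2*np.pi)),int(m.sum())
def theta(cams=("scene","wrist")):
    for n in cams:
        t=current_clock(); c=capture(n); d=detect(c)
        if d: return t,d[0],d[1],n
    return None
E
python3 - <<'E'
from h import *
t=current_clock()
for i in range(14):
    t=current_clock(); print(round(t,3),[detect(capture(n)) for n in("scene","side","wrist")]); sleep(.15)
cv2.imwrite("pics/g.png",capture("wrist")["image"])
E
```

```text
13.067 [(3.145903503817445, 3), (1.3249116616658143, 6), (1.3809447040083238, 48)]
13.367 [(3.2238393595842956, 2), None, (1.861863708748282, 67)]
13.667 [None, None, (2.331866224625181, 48)]
13.967 [(3.1478051135135843, 3), None, None]
14.267 [(3.1478051135135843, 3), None, None]
14.567 [(3.0994287910974725, 2), (3.5555775041736286, 2), None]
14.867 [(3.1478051135135843, 3), (4.06329867443832, 2), (4.135053665064666, 45)]
15.167 [(3.1478051135135843, 3), (4.552923491872867, 4), (4.612607737105666, 56)]
15.467 [None, (5.01931451591475, 2), (5.0978711263863286, 39)]
15.767 [None, (5.523859204044607, 2), (5.594957586574009, 35)]
16.067 [None, (6.029020402600665, 2), (6.098757530175666, 2)]
16.367 [None, None, (0.31786535010769285, 29)]
16.667 [None, (0.7695374975542327, 2), (0.8203965642909552, 31)]
16.967 [None, (1.2406852306144724, 4), (1.3098082245186544, 48)]
```

```bash
cat > r.py <<'E'
from h import *
servo_line([PX,PY,.1575],Q(A0),rate=.03); st("near")
for i in range(40):
    r=theta(("wrist","side"))
    if r and 3.4<r[1]<4.4: break
print(r)
servo_line([PX,PY,.1525],rate=.015); st("press")
for i in range(6):
    print(theta(("wrist","side")), np.round(np.mean([(sleep(.02),current_force())[1] for k in range(6)],0),2))
st()
E
python3 r.py
```

```text
near 17.82 [ 0.5178 -0.0817  0.1572] F [-0.29 -0.43 -0.48] gap 0.0215 grip 30.0
(18.6667, 3.735396740752396, 3, 'side')
press 19.2 [ 0.5185 -0.0819  0.1527] F [1.48 0.42 1.49] gap 0.0216 grip 30.0
(19.2, 4.425035292640123, 78, 'wrist') [ 1.32 -0.1   1.5 ]
(19.35, 4.510905279580069, 74, 'wrist') [ 1.09 -0.09  1.25]
(19.5, 4.586538125610108, 68, 'wrist') [ 0.94 -0.49  1.51]
(19.65, 4.655681373015186, 67, 'wrist') [ 1.21 -0.45  1.08]
(19.8, 4.719774292270716, 56, 'wrist') [ 1.21 -0.32  1.53]
(19.95, 4.778226999067286, 55, 'wrist') [ 1.09 -0.06  1.48]
 20.1 [ 0.518  -0.0818  0.1525] F [ 1.11 -0.18  1.73] gap 0.0214 grip 30.0
```

```bash
cat > s.py <<'E'
from h import *
z=.1525; last=None
for i in range(25):
    r=theta(("wrist","side"))
    if last and r[0]-last[0]>.3:
        w=(r[1]-last[1])/(r[0]-last[0]); print(round(r[0],2),round(r[1],3),"w",round(w,3),"z",z,np.round(current_force(),2)); last=r
        if w<.15: z+=.0001; servo_line([PX,PY,z],rate=.005)
        elif w>.45: z-=.0001; servo_line([PX,PY,z],rate=.005)
    last=last or r
    if r[1]>5.85: break
    sleep(.15)
st()
E
python3 s.py
```

```text
20.5 4.984 w 0.371 z 0.1525 [ 1.43 -0.37  0.52]
20.9 5.131 w 0.369 z 0.1525 [0.88 0.66 2.2 ]
21.3 5.28 w 0.373 z 0.1525 [ 1.09 -0.04  1.35]
21.7 5.434 w 0.384 z 0.1525 [0.98 0.26 1.5 ]
22.1 5.592 w 0.395 z 0.1525 [ 0.85 -0.14  1.  ]
22.5 5.751 w 0.398 z 0.1525 [1.55 0.42 1.08]
22.9 5.913 w 0.404 z 0.1525 [1.11 0.49 0.18]
 22.95 [ 0.518  -0.0818  0.1525] F [1.11 0.49 0.18] gap 0.0215 grip 30.0
```

```bash
cat > t.py <<'E'
from h import *
z=.1523; servo_line([PX,PY,z],rate=.005)
t0=current_clock(); b=[]; ok=False
while current_clock()-t0<3:
    sleep(.02); b.append(current_force()[2])
    if current_clock()-t0>.4 and np.mean(b[-6:])<.35: ok=True; break
print(ok,np.round(np.array(b)[::3],1).tolist()); st("drop?")
if ok:
    h=servo_line([PX,PY,z-.004],rate=.03,contact_N=2.2); st(f"probe {h}")
    if not h:
        h=servo_line([PX,PY,.1262],rate=.06,contact_N=6); st(f"down {h}")
print(theta(("wrist","side")))
E
python3 t.py
```

```text
False [2.2, 1.3, 1.2, 1.2, 2.4, 1.3, 1.9, 1.2, 1.7, 1.6, 1.8, 0.8, 2.8, 1.8, 1.5, 1.3, 2.4, 1.6, 1.4, 1.1, 1.7, 1.4, 0.8, 1.3, 1.3, 1.1, 1.9, 2.8, 1.3, 0.9, 1.4, 1.4, 1.0, -0.1, 0.8, 0.7, 1.6, 0.7, 2.0, 2.1, 1.5, 1.6, 1.9, 1.9, 2.6, 0.8, 0.9, 1.7, 1.6, 1.2, 1.7, 1.6, 1.2, 1.4, 1.4, 2.4, 1.6, 2.1, 1.0, 1.7]
drop? 26.2 [ 0.518  -0.0818  0.1523] F [0.56 0.78 1.75] gap 0.0212 grip 30.0
(26.2, 0.4752478691551378, 32, 'wrist')
```

```bash
cat > v.py <<'E'
from h import *
c=capture("wrist"); np.savez("v.npz",**c); st()
u,v=map(int,w2px(c,[.53,-.075,.1])); print(u-50,v-50,[w2px(c,[*(AX+.088*np.array([np.cos(SD+.52),np.sin(SD+.52)])),.088])])
cv2.imwrite("pics/v1.png",cv2.resize(c["image"][v-50:v+40,u-50:u+70],None,fx=6,fy=6,interpolation=cv2.INTER_CUBIC))
E
python3 v.py
```

```text
26.3 [ 0.518  -0.0818  0.1523] F [1.52 0.39 2.14] gap 0.0219 grip 30.0
224 150 [array([316.57361667, 190.89008334])]
```

View pics/v1.png

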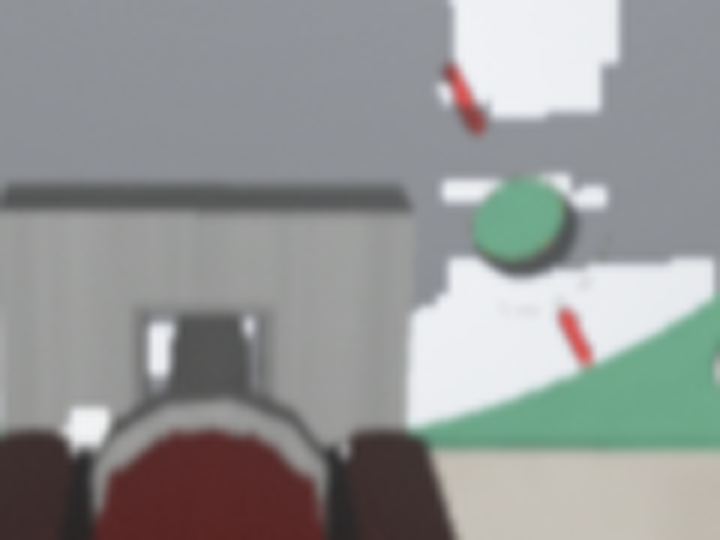

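```bash
python3 - <<'E'
from h import *
c=dict(np.load("v.npz")); f=lambda u,v:(224+(u+.5)/6-.5,150+(v+.5)/6-.5)
Y=np.array([-np.sin(A0),np.cos(A0)]);X=np.array([np.cos(A0),np.sin(A0)]); P=np.array([PX,PY])
m=lambda uv,z:px2w(c,f(*uv),z=z)[:2]
L=lambda q:(np.round([(q-P)@X*1000,(q-P)@Y*1000],2))
for n,uv,z in [("jaw far mid",(205,210),.116),("slot far",(203,312),.116),("slot L",(140,350),.116),("slot R",(268,350),.116),("jaw R",(410,330),.116),("pin L",(172,380),.116),("pin R",(250,380),.116),("hole",(524,225),.0885),("hole top",(524,177),.0885),("hole L",(472,232),.0885),("hole R",(576,220),.0885),("hole bot",(520,275),.0885),("line in end",(485,132),.0885),("line out start",(565,310),.0885),("line in far",(448,66),.0885),("line out far",(590,366),.0885)]:
    q=m(uv,z); print(n,q.round(4),"rel",L(q),"rad",round(np.hypot(*(q-AX))*1000,2))
E
```

```text
jaw far mid [ 0.5194 -0.0585] rel [-0.2 23.3] rad 64.72
slot far [ 0.5184 -0.0701] rel [-0.43 11.73] rad 76.29
slot L [ 0.5111 -0.074 ] rel [-7.42  7.32] rad 81.04
slot R [ 0.5253 -0.075 ] rel [6.78 7.32] rad 80.97
jaw R [ 0.5411 -0.0737] rel [22.47  9.65] rad 81.51
pin L [ 0.5144 -0.0777] rel [-3.89  3.81] rad 84.3
pin R [ 0.5231 -0.0783] rel [4.8  3.82] rad 84.34
hole [ 0.5583 -0.0699] rel [39.32 14.71] rad 83.16
hole top [ 0.5584 -0.0638] rel [39.05 20.81] rad 77.71
hole L [ 0.5518 -0.0703] rel [32.9  13.82] rad 81.15
hole R [ 0.5647 -0.0697] rel [45.74 15.35] rad 85.84
hole bot [ 0.5576 -0.0763] rel [39.1   8.27] rad 88.8
line in end [ 0.5538 -0.0578] rel [34.03 26.45] rad 70.32
line out start [ 0.5631 -0.0812] rel [44.95  3.71] rad 95.53
line in far [ 0.5496 -0.0493] rel [29.22 34.59] rad 60.87
line out far [ 0.5661 -0.0889] rel [48.49 -3.69] rad 103.72
```

```bash
sed -i 's/^AX=np.array(\[.5242,.0060\])/AX=np.array([.5246,.0110])/; s/rad>.068)&(rad<.107/rad>.062)\&(rad<.110/' h.py
cat > w.py <<'E'
from h import *
from scipy.optimize import least_squares
servo_line([PX,PY,.158],rate=.03); sleep(.3); pts=[];L=[]
for i in range(13):
    c=capture("wrist"); o=-c["R"].T@c["t"]; i_=c["image"].astype(int)
    m=((i_[...,2]-np.maximum(i_[...,0],i_[...,1]))>35)
    v,u=np.nonzero(m); X=np.array([px2w(c,p,z=.09)[:2] for p in zip(u,v)]).reshape(-1,2)
    d=np.hypot(*(X-AX).T); X=X[(d>.06)&(d<.112)]; d=d[(d>.06)&(d<.112)]
    a,b=X[d<.086],X[d>=.086]
    th=detect(c)
    if len(a)>8 and len(b)>8 and th:
        q=(a.mean(0)+b.mean(0))/2; pts.append(q); print(round(current_clock(),2),round(th[0],3),len(a),len(b),q.round(4),round(np.hypot(*(q-AX))*1000,2))
    sleep(.22)
pts=np.array(pts); f=least_squares(lambda p:np.hypot(*(pts-p[:2]).T)-p[2],[*AX,.088]); print(f.x.round(4),np.abs(f.fun).max())
f=least_squares(lambda p:np.hypot(*(pts-p[:2]).T)-.088,AX); print(f.x.round(4),np.abs(f.fun).max()); st()
E
python3 w.py
```

```text
26.99 1.234 31 132 [ 0.5665 -0.0486] 72.89
27.26 1.653 47 135 [ 0.5731 -0.0262] 61.11
27.52 2.076 53 92 [ 0.5524 -0.0292] 48.91
28.86 4.195 45 93 [ 0.4916 -0.0246] 48.54
29.12 4.621 43 136 [ 0.4715 -0.0188] 60.84
29.39 5.045 34 121 [ 0.476  -0.0431] 72.73
29.66 5.47 32 118 [ 0.4862 -0.0614] 81.9
29.93 5.894 28 122 [ 0.5007 -0.0733] 87.58
30.19 0.036 20 92 [ 0.5195 -0.0784] 89.57
[ 0.5215 -0.0368  0.0432] 0.011452124530034274
[0.5222 0.0323] 0.02346508442892309
 30.41 [ 0.518  -0.0818  0.158 ] F [-0.57  0.19  0.21] gap 0.0214 grip 30.0
```

```bash
cat > w.py <<'E'
from h import *
from scipy.optimize import least_squares
A=[];B=[];T=[]
for i in range(14):
    t=current_clock(); c=capture("wrist"); i_=c["image"].astype(int)
    m=((i_[...,2]-np.maximum(i_[...,0],i_[...,1]))>35)&(c["range_z"]>0)
    P=cloud(c,m); v,u=np.nonzero(m); k=abs(P[:,2]-.09)<.015
    X=np.array([px2w(c,p,z=.09)[:2] for p in zip(u[k],v[k])]).reshape(-1,2)
    d=np.hypot(*(X-AX).T); a,b=X[(d>.055)&(d<.082)],X[(d>.09)&(d<.112)]; th=detect(c)
    if len(a)>12: A.append(a.mean(0))
    if len(b)>12: B.append(b.mean(0))
    if th: T.append((t,th[0]))
    print(round(t,2),th and round(th[0],3),len(a),len(b),[float(round(np.hypot(*(x.mean(0)-AX))*1000,1)) for x in(a,b) if len(x)>5])
    sleep(.19)
A,B=np.array(A),np.array(B)
for loss in("linear","soft_l1"):
    f=least_squares(lambda p:1e3*np.r_[np.hypot(*(A-p[:2]).T)-p[2],np.hypot(*(B-p[:2]).T)-p[3]],[*AX,.066,.1],loss=loss); print(f.x.round(4),f.fun.round(1))
st()
E
python3 w.py
```

```text
30.41 0.459 35 26 [69.4, 103.5]
30.65 0.845 31 26 [70.0, 104.1]
30.89 1.228 30 34 [69.8, 103.6]
31.13 1.611 49 40 [70.0, 103.8]
31.38 1.995 53 45 [69.9, 103.8]
31.62 None 0 0 []
31.86 None 0 0 []
32.1 None 0 0 []
32.34 None 0 0 []
32.58 None 0 0 []
32.83 4.299 48 47 [70.1, 103.6]
33.07 4.684 43 32 [70.1, 103.7]
33.31 5.068 34 29 [69.7, 103.8]
33.55 5.45 31 26 [69.7, 103.6]
[0.5246 0.0112 0.0699 0.1038] [-0.3  0.2 -0.   0.  -0.1  0.2  0.2 -0.1 -0.1 -0.1  0.5 -0.1 -0.  -0.
 -0.2 -0.1  0.1 -0. ]
[0.5246 0.0112 0.0699 0.1038] [-0.3  0.2 -0.   0.  -0.1  0.1  0.2 -0.1 -0.1 -0.1  0.5 -0.1 -0.  -0.
 -0.2 -0.1  0.1 -0. ]
 33.79 [ 0.518  -0.0818  0.158 ] F [-0.32 -0.27 -1.11] gap 0.0216 grip 30.0
```

```bash
sed -i 's/PX,PY=.5180,-.0818/PX,PY=.51835,-.0768/' h.py; sed -i 's/3.4<r\[1\]<4.4/3.4<r[1]<4.2/; s/range(40)/range(60)/; s/Q(A0),rate=.03/Q(A0),rate=.02/' r.py; python3 r.py && python3 s.py
```

```text
near 34.19 [ 0.5183 -0.0766  0.1575] F [-0.42  1.19 -0.22] gap 0.0213 grip 30.0
(36.5417, 3.9185664445172037, 33, 'wrist')
press 37.08 [ 0.5189 -0.0769  0.1527] F [1.96 0.2  0.65] gap 0.0214 grip 30.0
(37.075, 4.606010210648676, 77, 'wrist') [0.73 0.12 1.03]
(37.225, 4.7034410092326935, 70, 'wrist') [0.88 0.08 1.42]
(37.375, 4.787208790864305, 71, 'wrist') [ 0.91 -0.27  1.25]
(37.525, 4.864961511061543, 68, 'wrist') [ 1.09 -0.07  1.17]
(37.675, 4.9369048930363215, 64, 'wrist') [1.34 0.07 1.06]
(37.825, 5.004895208130123, 69, 'wrist') [1.23 0.2  1.77]
 37.98 [ 0.5184 -0.0768  0.1525] F [ 0.92 -0.02  1.56] gap 0.0215 grip 30.0
38.38 5.242 w 0.427 z 0.1525 [ 1.18 -0.42  2.36]
38.77 5.413 w 0.428 z 0.1525 [ 2.58 -0.12  1.  ]
39.17 5.585 w 0.43 z 0.1525 [ 0.67 -0.09  2.21]
39.58 5.76 w 0.438 z 0.1525 [0.99 0.02 1.14]
39.98 5.935 w 0.438 z 0.1525 [ 1.43 -1.1   0.37]
 40.02 [ 0.5183 -0.0768  0.1525] F [ 1.43 -1.1   0.37] gap 0.0215 grip 30.0
```

```bash
sed -i 's/z=.1523/z=.1522/' t.py; python3 t.py
```

```text
True [1.3, 2.0, 1.9, 2.8, 2.1, 1.6, 1.9, 1.1, 1.7, 1.3, 2.7, 1.4, 1.8, 1.5, 1.5, 2.6, -0.6, 0.2]
drop? 41.14 [ 0.5177 -0.0767  0.1519] F [ 0.21 -0.15  0.21] gap 0.0215 grip 30.0
probe True 41.35 [ 0.519  -0.0769  0.148 ] F [1.34 0.17 0.64] gap 0.0215 grip 30.0
(41.35, 0.029854737591212998, 29, 'wrist')
```

```bash
python3 - <<'E'
from h import *
print(theta(("wrist",)))
h=servo_line([PX,PY,.1262],rate=.05,contact_N=6); st(f"down {h}")
h=servo_line([PX,PY,.1245],rate=.01,contact_N=5); st(f"seat {h}")
print(theta(("wrist",)))
E
```

```text
(41.4, 0.03420965767972416, 29, 'wrist')
down True 41.92 [ 0.5186 -0.0768  0.1259] F [-0.65  0.43  3.31] gap 0.0215 grip 30.0
seat True 42.13 [ 0.5186 -0.0768  0.1258] F [-0.83 -0.12  6.14] gap 0.0213 grip 30.0
(42.1333, 0.029437503902824954, 40, 'wrist')
```

Seated at the expected height, with a firm stop and the table locked. Next I release, retreat and check.

```bash
python3 - <<'E'
from h import *
move_gripper(.05); st("rel")
servo_line([PX,PY,.20],rate=.1); servo_line([PX,PY,.30],rate=.2); st()
c=capture("side"); c2=capture("wrist"); print(theta(("wrist",)))
a=cv2.resize(c["image"][170:270,240:370],(520,400),interpolation=2); b=cv2.resize(c2["image"][60:260,200:330],(260,400),interpolation=2)
cv2.imwrite("pics/z1.png",np.hstack([a,b]))
E
```

```text
rel 42.82 [ 0.519  -0.0769  0.126 ] F [ 0.05 -0.16 -0.34] gap 0.0498 grip 0.0
 44.36 [ 0.5176 -0.0766  0.2988] F [-0.65 -0.07  0.08] gap 0.0501 grip 0.0
(44.4583, 0.05010668455224785, 4, 'wrist')
```

View pics/z1.png

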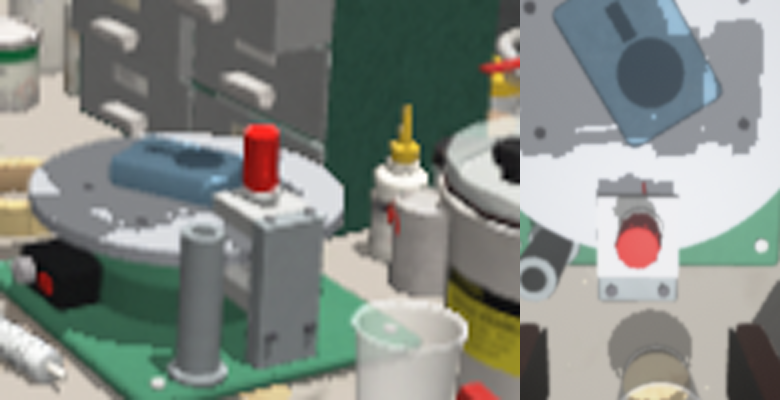

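The pin stands upright in the fork with its collar on the jaw (side view, around (260,165)). The table is stopped, the socket is empty and the cup and syringe look undisturbed.

```bash
python3 -c "
from h import *
print(theta(('wrist',)),close_job())"
```

```text
the job is handed in; nothing more can be done
(44.5083, 0.05122842156533058, 4, 'wrist') None
```

The turntable is locked: on the second pass of the hole the pin dropped in at a creep, was pushed fully home and let go, and I handed the job in at 44.5 s (limit 61 s); the verdict was not shown.

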